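Close the sachet box: fold the lid over and tuck it under the lip

TASK

Close the white sachet box with your fingertips: fold its open lid over until it lies flat, then, keeping it pressed down, push it by its ridge so that its front edge slides fully home beneath the retaining lip, and let go. Be gentle: push and press only, do not pinch the lid, do not lift, tip or shove the box, and leave the shaker, the loose sachet and the glass cup standing as they are.

Things in the scene. Friction and masses are not known exactly. Their poses are not given: they have to be found in the camera images.
- sachet_box: White plastic open-topped box, 140 (x) x 92 (y) x 48 mm high, about 0.9 kg, loose on rubber feet, drink sachets inside. Origin: centre of its underside; z up. The lid is hinged across the +x end; the retaining lip stands over the -x end. Offsets below are in this box's frame.
- lid (a joint): Hinge angle of the lid (rad): 0 = folded over flat towards -x (its top then 52 mm above the worktop), 1.57 upright, more = leaning back over the +x end. Starts at 1.5 to 1.95. White plate, 3 mm thick, 78 mm wide, reaching 100 mm from the hinge axis, its last 14 mm a 56 mm wide tongue. Springy: under 0.1 N m folds it; let go flat but untucked it springs up to about 1.2.
- lid_slide (a joint): How far the hinge pin and lid have slid in their slots towards the lip, -x (m): 0 = back (start), 0.018 = stop. About 2 N moves it and it stays where left. At 0 the flat lid's edge is 8 mm short of the lip and swings down freely past it; at 0.018 it is 10 mm beneath the lip with 4.5 mm play in height. Slid forward too soon, the lid lands on top of the lip.
- lid_hinge (a point): Point on the lid's hinge axis, mid-width: x = +52 mm less the slide, y = 0, 50.5 mm above the box's underside. The axis runs along the box's y.
- lid_edge (a point): Middle of the lid's free edge (end of the tongue), mid-thickness, 100 mm from the hinge axis.
- lid_press (a point): Point on the lid's outer face (on top when closed), mid-width, 50 mm from the hinge axis: a good place to press and push from. On the free-edge side of it a ridge crosses the face, 60 mm long, 5 mm thick, 7 mm high, centred 72 mm from the hinge axis.
- lip_edge (a point): Middle of the retaining lip's inner edge, on its underside: x = -56 mm, 56.5 mm above the worktop. The lip is a 3 mm thick plate across the box, reaching 14 mm inward from the end wall; its inner rim is flared upward, to about 61 mm high and 3 mm farther in.
- shaker_a: Bystander: glass shaker with a grey top, 44 mm across, 90 mm tall, standing beside the box on its -y side. Origin: centre of its underside.
- sachet_0: Bystander: loose flat red drink sachet, 30 x 75 x 9 mm, lying beside the box on its +y side. Origin: centre of its underside.
- glass_cup: Bystander: clear glass cup, 72 mm across, 62 mm tall, standing farther out to the robot's right of the box. Origin: centre of its underside.

How it is judged (in metres and radians):
On the way, in this order (a step that is already met when the one before it is completed fails the run):
1. the lid is folded over flat while its slide is still back (value of joint lid below 0.12 rad and value of joint lid_slide below 0.006 m), for 0.05 s.
2. the lid's edge is pushed home beneath the lip (value of joint lid below 0.065 rad and value of joint lid_slide above 0.013 m), for 0.2 s.
At the end, for the whole second after the job is handed in: The lid is flat (hinge under 0.065 rad) and slid at least 13 of its 18 mm towards the lip, its free edge at least 4 mm past the lip's inner edge and beneath the lip; the box stands upright and at rest within 30 mm of where it was; shaker and cup stand upright (all of step 2 and x of lid_edge in the frame of lip_edge below -0.004 m and z of lid_edge in the frame of lip_edge below 0 m and linear speed of sachet_box below 0.01 m/s and angle between sachet_box's own z axis and vertical below 0.05 rad and distance of sachet_box from where it was at the start of the episode below 0.03 m and angle between each of shaker_a, glass_cup's own z axis and vertical below 0.1 rad); the robot touches nothing.
It fails at once if the box is lifted or tipped (height (world z) of sachet_box above 0.012 m or angle between sachet_box's own z axis and vertical above 0.15 rad).
It fails at once if the box is shoved more than 30 mm (distance of sachet_box from where it was at the start of the episode above 0.03 m).
It fails at once if the box or its lid is pinched or pushed hard (over 35 N) (contact force between the fingers and sachet_box above 35 N).
It fails at once if a bystander is moved more than 20 mm or tipped (distance of any of shaker_a, glass_cup, sachet_0 from where it was at the start of the episode above 0.02 m or angle between any of shaker_a, glass_cup's own z axis and vertical above 0.3 rad).
It also fails if it takes over 35 s, if anything falls off the work surface, if the arm or the gripper's body presses on something with over 40 N, if the wrist force passes 120 N, or if a joint passes its speed limit or range.

ROBOT

A 6-joint arm with a two-finger parallel gripper is mounted at the origin on a cart in front of the work surface, level with it; the furniture and walls round the work are solid. World frame = base frame: x ahead of the robot, y to its left, z up, the work surface at z = 0. Lengths are in m, angles in degrees, forces in N, time in s.
With the tool pointing down it reaches from about 0.275 to 0.75 m from the base axis. Payload 10.2 kg.
Tool frame: the origin (TCP) lies midway between the tips of the shut fingers; the grasp point (between the pads) lies 19 mm behind it (arm.pinch_z is the distance from the TCP to the grasp point, in m); z points along the fingers, x is the direction in which the jaws open and shut, and the axes are right-handed (so a half turn about z gives the same grasp; the last joint's range is limited). The gripper opens to 85 mm and grips with 20 to 120 N. Pads are 22 mm wide; open, the fingers measure 114 mm over their backs; the gripper's body (76 mm by 85 mm) begins 54 mm behind the grasp point. The pads swing forward as they close: fully open they stand 13 mm farther back than shut.
Start: joints at [-86.711, 17.928, 85.812, -0, 76.261, -12.8], TCP at [0.145, -0.504, 0.231] pointing down, gripper open.
Joint ranges: [-168.41, 168.41], [-55.51, 124.54], [10.69, 146.95], [-70.63, 250.63], [1, 178], [-165.06, 165.06]. Speed limits (degrees/s): [136.94, 136.94, 172.46, 180, 180, 180].

INTERFACE

Orientations are given as [roll, pitch, yaw] about the fixed x, y, z axes, in that order (R = Rz(yaw) Ry(pitch) Rx(roll)).
In Python, from rig import arm, eyes, job gives the robot as it stands.
- The arm moves only by the tool step_arm, never from a script. Its argument "motion" is a list of rows, each an object with "hand": the closure in counts, from 0 (fully open) to 255 (shut); "travel": the shift along the tool's x, y, z in mm, a list of three; "twist": the turn about the tool's z in rad. In form: [{"hand": hand, "travel": [dx, dy, dz], "twist": twist}, ...]. A call has 1 to 5 rows; each row shifts and turns the commanded pose from where the row before left it, along the tool's axes as they then stand; what a row does not reach is not made up. A row lasts 1/10 s, in which the tool goes at most 50 mm and 8.59 degrees, less where a joint would pass 70% of its speed; a pose out of reach is approached as far as the arm can. A call is refused whole if a number of a shift passes 50 or a number of a turn 0.15, either way. A call with a gripper value outside its range is refused whole. The fingers move at their own pace and stop on an object; "grip_force" is the grip in N (left out, the last holds). Time passes only in rows, so rows that do not move let the fingers close. It gives the time, the measured TCP pose, the force and the opening at its end, in the units of the state.
- arm.get_state(): the state, without advancing time (a new reading comes with each control period).
- eyes.snapshot(name): name is "scene" or "top" or "wrist"; returns (picture, depth): 420x560x3 uint8, red, green, blue; 420x560 float32, m along the optical axis (not along the pixel's ray), 0 where there is no reading.
- eyes.get_calibration(name): a dict with "fx", "fy", "cx", "cy" (pixels), "R" (3x3) and "t" (3): a world point X has camera coordinates R X + t. Camera axes: x right, y down, z forward; pixel columns grow to the right and rows downward; lengths in m; the calibration is good to about 2 mm. The wrist camera is an equidistant fisheye: a pixel r from the principal point sees the ray r / f radians off the axis. A picture is of the moment at which its call begins: read the wrist's pose just before it. get_calibration takes no time and is no camera call; for the wrist camera it gives the pose at the moment of the call.
- job.hand_in(): hands the job in, once; it reports no verdict.
The state is a dict: "clock": time; "qpos": joint angles; "qd": joint speeds; "effort": joint torques, N m; "tcp_pos": TCP position; "eef_rot": TCP orientation; "wrist_force": force on the tool from outside, world axes, zero at the start; "ft_torque": the same for the moment, N m; "width": finger opening in m.
Only numpy, scipy, OpenCV 4.12 (cv2) and the standard library are available. Lean on these libraries where they do the work, as an engineer would, in place of code of your own. Each camera call takes 0.05 s, during which the arm holds its last target.

## Working session

There is one attempt and no reset: what is moved stays moved. The work goes in short steps, Python scripts to look and compute and a tool call to move; the robot and the scene stay as the last step left them, time stands still between calls to the robot, and variables do not carry over. Pictures are saved under pics/ and viewed, and the job is handed in when it is done.

Besides the shell and the picture viewer there is one more tool, called by a JSON object that holds its "op" and its "data", one argument or row to a line. step_arm: Moves the arm, as the interface text tells. Its arguments: {"type":"object","properties":{"motion":{"type":"array"},"grip_force":{"type":"number"}},"required":["motion"]}

```bash
mkdir -p pics; ls; python3 - <<'E'
from rig import arm, eyes, job
import cv2
print(arm.get_state())
for n in ("scene","top","wrist"):
    p,d=eyes.snapshot(n); cv2.imwrite(f"pics/{n}0.png",p[:,:,::-1]); 
    import numpy as np; np.save(f"{n}0.npy",d)
    c=eyes.get_calibration(n); print(n,{k:np.round(v,4).tolist() for k,v in c.items()})
E
```

```text
pics
{'clock': 0.0, 'qpos': array([-8.67108239e+01,  1.79597549e+01,  8.58543039e+01, -1.68641484e-04,
        7.62591317e+01, -1.27985093e+01]), 'qd': array([-0.01775505,  0.05259904,  0.00390181, -0.00579974,  0.03006133,
        0.06604186]), 'effort': array([ 1.16011619e-03, -4.12263215e+01, -2.59739721e+01, -1.05831029e-04,
        4.17805175e-03, -1.48896464e-05]), 'tcp_pos': array([ 0.14546662, -0.50418305,  0.23073036]), 'eef_rot': array([-1.79983946e+02,  7.14083457e-02, -7.39122645e+01]), 'wrist_force': array([-0.5860192 ,  0.44961009,  0.46043097]), 'ft_torque': array([-0.03152555,  0.00799814, -0.02314097]), 'width': 0.08536361221096746}
scene {'fx': 543.0429, 'fy': 543.0429, 'cx': 278.0306, 'cy': 216.2454, 'R': [[0.7976, -0.6029, -0.0165], [-0.327, -0.4093, -0.8518], [0.5068, 0.6848, -0.5236]], 't': [-0.5793, 0.072, 1.1549]}
top {'fx': 392.8423, 'fy': 392.8423, 'cx': 280.9237, 'cy': 202.175, 'R': [[-0.0017, -1.0, 0.0073], [-0.9983, 0.0013, -0.0577], [0.0577, -0.0074, -0.9983]], 't': [-0.357, 0.4752, 0.8809]}
wrist {'fx': 325.1923, 'fy': 325.1923, 'cx': 280.297, 'cy': 213.0785, 'R': [[0.2766, -0.961, 0.0001], [-0.9236, -0.2658, 0.2762], [-0.2654, -0.0765, -0.9611]], 't': [-0.5244, -0.0351, 0.3775]}
```

View pics/scene0.png

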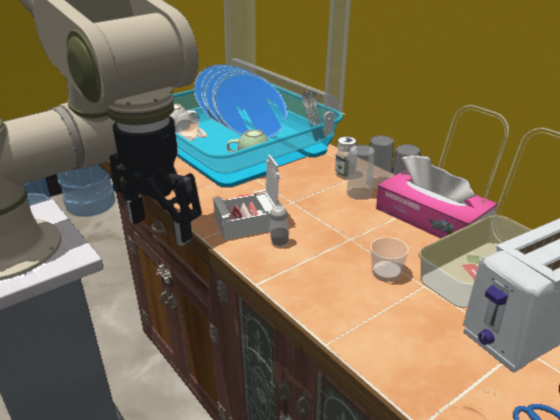

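View pics/top0.png

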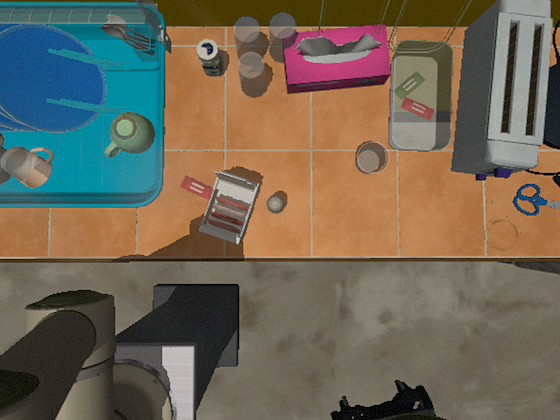

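View pics/wrist0.png

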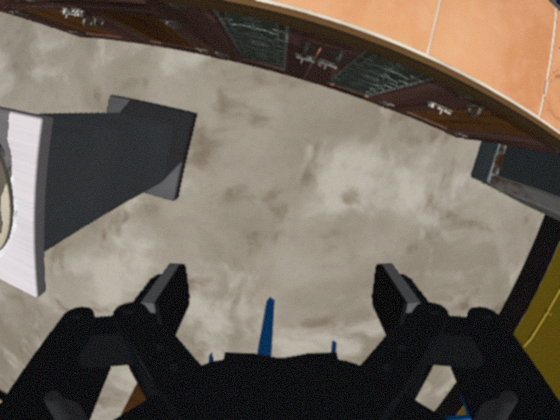

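The overhead view shows the box at about (232,207) px, with the lid at its far end around (240,178). The shaker is at (276,202), the sachet at (196,188) and the cup at (371,157). I'll zoom in and get a metric point cloud.

```bash
cat > h.py <<'E'
import numpy as np, cv2
def cloud(d,c):
    v,u=np.mgrid[0:d.shape[0],0:d.shape[1]]
    P=np.stack([(u-c['cx'])/c['fx']*d,(v-c['cy'])/c['fy']*d,d],-1)
    return (P-np.array(c['t']))@np.array(c['R'])
def proj(X,c):
    q=np.array(c['R'])@np.array(X,float)+np.array(c['t']); return c['fx']*q[0]/q[2]+c['cx'],c['fy']*q[1]/q[2]+c['cy']
E
python3 - <<'E'
from rig import eyes
from h import *
for n,(u0,u1,v0,v1) in dict(top=(170,300,150,260),scene=(180,320,140,260)).items():
    p=cv2.imread(f"pics/{n}0.png")[v0:v1,u0:u1]; cv2.imwrite(f"pics/{n}0z.png",cv2.resize(p,None,fx=5,fy=5,interpolation=cv2.INTER_CUBIC))
d=np.load("top0.npy"); P=cloud(d,eyes.get_calibration("top")); 
np.set_printoptions(linewidth=250)
print("z mm rows165-250 cols190-295");
for v in range(160,252,3): print(v,(P[v,185:292:3,2]*1000).astype(int))
for (u,v) in [(232,207),(276,202),(196,188),(371,157)]: print(u,v,P[v,u])
E
```

```text
z mm rows165-250 cols190-295
160 [-1  0  0  0 -4  0  0 -1  0 -2 -1  0  0 -4  1  0 -2 -2  0 -1 -1 -1 -2  1  0  0  1 -1  0  0  0  2  2 -3  3 -1]
163 [ 0  0  0 -1  0  0  0 -1 -1  2  0 -1  0 -1 -2 -3  0  0  0 -1  0 -3 -1 -2  1  0 -1  0  0  0  0 -2  0 -2 -3 -1]
166 [  0   0  -1   0   0   0   0   0   0   2 909  -1  -1  -1   0  -2  -1  -2  -2  -2  -2  -3   0   0   0  -1  -1  -1   0  -1   0  -2   0   0  -3  -1]
169 [ 0  0  0  0  0  0  0  0 -2  0  0 -1  0 -4 -1  0 -2 -1  1 -1 -3 -1 -1  0  0 -4  0  0  0  1 -1  0  2  0 -2 -1]
172 [ -1  -1  -2  -1  -2  -2   3  -4   0  -2 135 148 149 122   1   0   0   1  -1   1   2   0   0  -2   2   0   0   0  -4   0  -2  -1  -2  -1  -2   0]
175 [  0  -1   0   1  -2   0  -1   0   0   2  -1 114 128 142 148 151 125   2   0   0   1   0   0  -1   1  -1   0   0   0  -3   0   0   0  -2   0  -1]
178 [  8   8   1   1   0  -1  -2  -1  -2   0   0  64  86  98 115 126 141 150 149 123  -1  -1  -2   0  -1   0  -1   0   0  -2  -1  -2   1  -1  -2   0]
181 [  7   8  10   8  -1   2  -1  -1  -1  -2  54  48  50  50  67  87 100 115 129 141 148  49  47  -3   0   0  -1   1  -1   0  -2 
[... 2234 characters left out ...]
 0 -1  0  0  0  0 -2 -3]
241 [ 0  1 -1 -2  0  0 -2  1  1  0  0  1 -5  0 -2 60 58 59 47  0 -2 -4  1  0 -2  0 -1  0 -1 -2  0  0 -1  0  0  0]
244 [-3 -1 -3 -5 -1 -3  0  0  0  2  0 -3  1 -1 -2 -1 -1  0  2 -1 -2  0  0  0 -1  0  0  0 -1 -3  0 -1  0  0 -2  0]
247 [  0   0   0  -1  -1  -1   1   0  -1  -4  -2   0  -1   1   1   0   0  -2  -1  -1  -1   2  -3 909   0  -1  -1  -1  -1   0  -1  -1   0   0  -1  -3]
250 [-1  0 -2 -1 -1  0 -1  2 -2  0  2  0  1 -2  0  0 -2 -1 -2 -1  1  0  0  0 -1  0  0  0  0  0  0 -1 -2  0 -1 -2]
232 207 [ 0.46408736 -0.24551441  0.00856603]
276 202 [ 0.4709226  -0.34683113  0.08616208]
196 188 [ 0.50802961 -0.16234626  0.00732068]
371 157 [ 0.57955897 -0.56655568  0.00871345]
```

View pics/top0z.png

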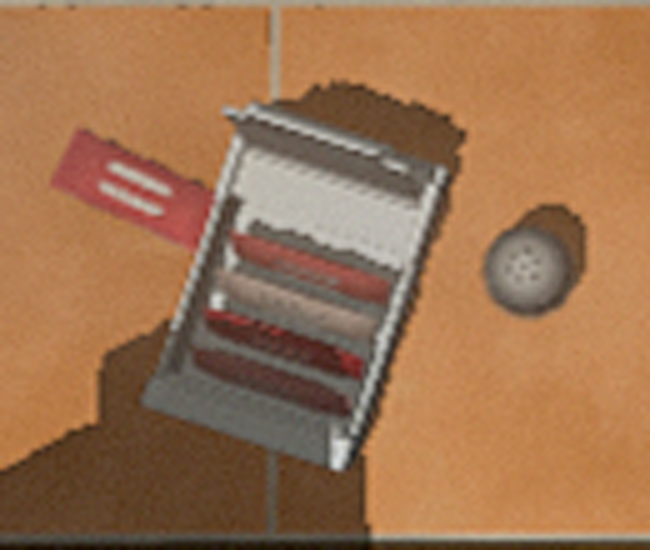

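View pics/scene0z.png

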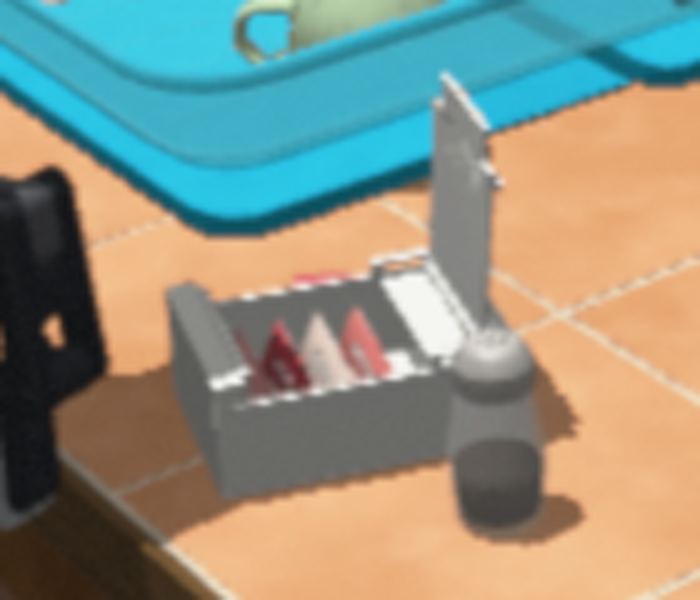

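```bash
python3 - <<'E'
from rig import eyes
from h import *
P=np.load
np.set_printoptions(suppress=True,precision=4)
def fit(n,reg):
    u0,u1,v0,v1=reg
    C=cloud(np.load(n+"0.npy"),eyes.get_calibration(n))[v0:v1,u0:u1].reshape(-1,3)
    return C
for n,reg in (("top",(195,262,165,248)),("scene",(210,284,145,240))):
    C=fit(n,reg); C=C[(C[:,2]<.3)&(C[:,0]>.3)&(C[:,0]<.65)&(C[:,1]<-.15)&(C[:,1]>-.325)]
    b=C[(C[:,2]>.043)&(C[:,2]<.065)]
    r=cv2.minAreaRect((b[:,:2]*1000).astype(np.float32)); print(n,"rim rect",r, cv2.boxPoints(r))
    L=C[(C[:,2]>.068)&(C[:,2]<.17)]
    if n=="scene": L=L[L[:,0]>.48]
    c=np.median(L,0); 
    A=np.c_[L[:,1:],np.ones(len(L))]; w=np.ones(len(L),bool)
    for _ in range(6):
        s=np.linalg.lstsq(A[w],L[w,0],rcond=None)[0]; w=abs(A@s-L[:,0])<.004
    nn=np.array([1,-s[0],-s[1]]); nn/=np.linalg.norm(nn)
    print("lid n",w.sum(),len(L),c,"x=ay+bz+c",s,"normal",nn,"yaw",np.degrees(np.arctan2(nn[1],nn[0])),"tilt",np.degrees(np.arcsin(nn[2])), "zmax",np.percentile(L[:,2],99))
    lip=C[(C[:,2]>.054)&(C[:,2]<.066)&(C[:,0]<.46)]; r=cv2.minAreaRect((lip[:,:2]*1000).astype(np.float32)); print("lip",r,cv2.boxPoints(r))
C=fit("top",(265,290,190,216)); s=C[C[:,2]>.07]; print("shaker",s.mean(0),s.min(0),s.max(0))
C=fit("top",(180,212,172,202)); s=C[(C[:,2]>.005)&(C[:,2]<.014)]; print("sachet",s.mean(0),cv2.boxPoints(cv2.minAreaRect((s[:,:2]*1000).astype(np.float32))))
E
```

```text
top rim rect ((462.4415283203125, -242.19932556152344), (92.53445434570312, 140.19735717773438), 71.63762664794922) [[ 381.3367 -264.0279]
 [ 514.3956 -308.1937]
 [ 543.5464 -220.3708]
 [ 410.4874 -176.205 ]]
lid n 250 299 [ 0.516  -0.2618  0.1238] x=ay+bz+c [0.3312 0.0817 0.5911] normal [ 0.9465 -0.3135 -0.0773] yaw -18.324673306336983 tilt -4.43297156054222 zmax 0.1514939120404828
lip ((404.3601989746094, -223.0933074951172), (91.59649658203125, 17.979455947875977), 71.57520294189453) [[ 381.3563 -263.7026]
 [ 398.4141 -269.3852]
 [ 427.3641 -182.484 ]
 [ 410.3063 -176.8014]]
scene rim rect ((462.42315673828125, -244.07244873046875), (100.1440200805664, 140.6726837158203), 71.79246520996094) [[ 379.963  -269.6601]
 [ 513.5923 -313.6147]
 [ 544.8833 -218.4848]
 [ 411.254  -174.5302]]
lid n 441 446 [ 0.5134 -0.2651  0.1114] x=ay+bz+c [0.3261 0.0675 0.5922] normal [ 0.9488 -0.3094 -0.064 ] yaw -18.059079578380192 tilt -3.671149780881797 zmax 0.15312186952495055
lip ((404.7567138671875, -225.14939880371094), (94.98439025878906, 18.3160400390625), 71.28852081298828) [[ 380.8471 -267.1935]
 [ 398.1951 -273.0694]
 [ 428.6663 -183.1053]
 [ 411.3184 -177.2294]]
shaker [ 0.4672 -0.3434  0.1046] [ 0.4229 -0.3595  0.0764] [ 0.4843 -0.3277  0.9095]
sachet [ 0.5076 -0.1627  0.0081] [[ 479.536  -189.4902]
 [ 506.1055 -202.0321]
 [ 537.3656 -135.8095]
 [ 510.7961 -123.2675]]
```

Both views agree. The box centre is (0.462, -0.2425) with yaw -18.2°, and the rim measures 92.5 x 140 mm, as specified. The lid is at about 1.64 rad.

The plan is to shut the fingers, turn the tool y axis to the box's -x (yaw ≈ -108.2°), and go behind the lid.

{"op": "step_arm", "data": {
  "motion": [
    {"hand":255,"travel":[0,0,0],"twist":0.15},
    {"hand":255,"travel":[0,0,0],"twist":0.15},
    {"hand":255,"travel":[0,0,0],"twist":0.15},
    {"hand":255,"travel":[0,0,0],"twist":0.148}
  ],
  "grip_force": 20
}}

```text
clock: 0.55
tcp_pos: [0.1455, -0.5043, 0.231]
eef_rot: [180.0, 0.0, -108.5]
wrist_force: [0.3, 0.2, 0.9]
width: 0.0283
```

{"op": "step_arm", "data": {
  "motion": [
    {"hand":255,"travel":[-30,-28,0],"twist":0},
    {"hand":255,"travel":[-34,-32,0],"twist":0},
    {"hand":255,"travel":[-34,-32,0],"twist":0},
    {"hand":255,"travel":[-34,-32,0],"twist":0},
    {"hand":255,"travel":[-34,-32,0],"twist":0}
  ]
}}

```text
clock: 1.05
tcp_pos: [0.3469, -0.3941, 0.2312]
eef_rot: [180.0, 0.0, -108.2]
wrist_force: [0.2, -0.8, 0.2]
width: -0.0001
```

{"op": "step_arm", "data": {
  "motion": [
    {"hand":255,"travel":[-36,-32,0],"twist":0},
    {"hand":255,"travel":[-36,-32,0],"twist":0},
    {"hand":255,"travel":[-36,-32,0],"twist":0},
    {"hand":255,"travel":[-36,-33,0],"twist":0},
    {"hand":255,"travel":[-36,-33,0],"twist":0}
  ]
}}

```text
clock: 1.55
tcp_pos: [0.5571, -0.2735, 0.2311]
eef_rot: [180.0, 0.0, -108.2]
wrist_force: [0.2, -0.2, 0.4]
width: -0.0003
```

```bash
cat >> h.py <<'E'
C0=np.array([.4624,-.2425]); YAW=np.radians(-18.25)
EX=np.array([np.cos(YAW),np.sin(YAW)]); EY=np.array([-EX[1],EX[0]])
def box(p): d=np.array(p)[...,:2]-C0; return np.stack([d@EX,d@EY,np.array(p)[...,2]],-1)*1000
def look(tag,names=("scene","top"),reg=None):
    from rig import eyes,arm
    s=arm.get_state(); print(round(s['clock'],2),"tcp box mm",np.round(box(s['tcp_pos']),1),"rot",np.round(s['eef_rot'],1),"F",np.round(s['wrist_force'],1),"Fbox",np.round([s['wrist_force'][:2]@EX,s['wrist_force'][:2]@EY],1))
    R=dict(top=(170,300,150,260),scene=(180,320,110,260),wrist=(0,560,0,420))
    ims=[]; D={}
    for n in names:
        p,d=eyes.snapshot(n); D[n]=(p,d,eyes.get_calibration(n))
        u0,u1,v0,v1=R[n]; im=p[v0:v1,u0:u1,::-1]; k=560/im.shape[0]
        im=cv2.resize(im,None,fx=k,fy=k,interpolation=cv2.INTER_CUBIC); ims.append(im)
    im=np.hstack(ims); k=min(1,800/im.shape[1]); im=cv2.resize(im,None,fx=k,fy=k); cv2.imwrite(f"pics/{tag}.png",im)
    return D
E
python3 -c "
from h import *; look('a1')"
```

```text
1.55 tcp box mm [9.960e+01 2.000e-01 2.311e+02] rot [ 180.     0.  -108.2] F [ 0.2 -0.2  0.4] Fbox [ 0.3 -0.2]
```

View pics/a1.png

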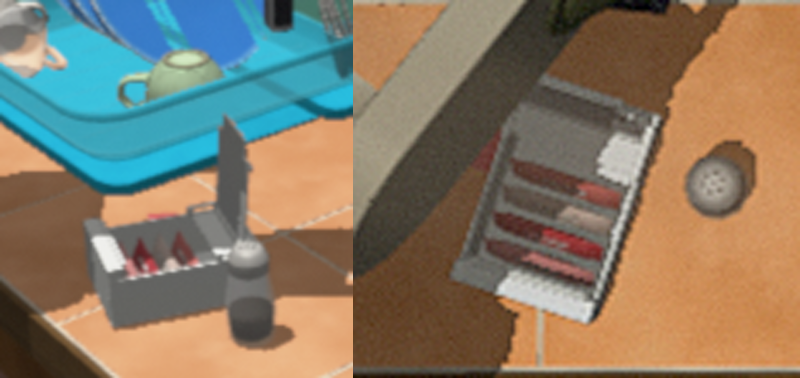

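The picture shows the box at about (160,265) px in the scene half, with the lid still upright at (232,180) and nothing disturbed. Next I'll lower the closed fingers behind the lid.

{"op": "step_arm", "data": {
  "motion": [
    {"hand":255,"travel":[0,0,30],"twist":0},
    {"hand":255,"travel":[0,0,40],"twist":0},
    {"hand":255,"travel":[0,0,30],"twist":0},
    {"hand":255,"travel":[0,0,18],"twist":0},
    {"hand":255,"travel":[0,0,0],"twist":0}
  ]
}}

```text
clock: 2.15
tcp_pos: [0.554, -0.2745, 0.1105]
eef_rot: [179.7, 0.1, -108.2]
wrist_force: [-0.9, 0.7, -0.1]
width: 0.0001
```

```bash
python3 -c "
from h import *; look('a2')"
```

```text
2.15 tcp box mm [ 97.   -1.7 110.5] rot [ 1.797e+02  1.000e-01 -1.082e+02] F [-0.9  0.7 -0.1] Fbox [-1.1  0.4]
```

View pics/a2.png

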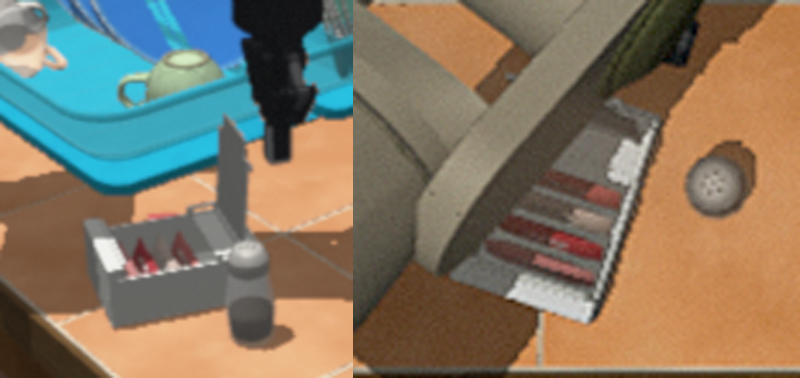

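The fingertip at (277,160) px stands behind the lid at (232,170). Now I'll push slowly towards the box's -x.

{"op": "step_arm", "data": {
  "motion": [
    {"hand":255,"travel":[-1,8,0],"twist":0},
    {"hand":255,"travel":[-1,8,0],"twist":0},
    {"hand":255,"travel":[0,7,0],"twist":0},
    {"hand":255,"travel":[0,6,0],"twist":0},
    {"hand":255,"travel":[0,6,0],"twist":0}
  ]
}}

```text
clock: 2.75
tcp_pos: [0.5225, -0.2619, 0.1137]
eef_rot: [-180.0, -0.0, -108.2]
wrist_force: [1.3, 0.4, 1.0]
width: -0.0001
```

{"op": "step_arm", "data": {
  "motion": [
    {"hand":255,"travel":[0,6,0],"twist":0},
    {"hand":255,"travel":[0,6,1],"twist":0},
    {"hand":255,"travel":[0,6,2],"twist":0},
    {"hand":255,"travel":[0,4,2],"twist":0}
  ]
}}

```text
clock: 3.15
tcp_pos: [0.5015, -0.255, 0.1081]
eef_rot: [180.0, 0.0, -108.2]
wrist_force: [-0.0, -0.1, 0.2]
width: 0.0003
```

```bash
python3 -c "
from h import *; look('a3')"
```

```text
3.15 tcp box mm [ 41.    0.3 108.1] rot [ 180.     0.  -108.2] F [-0.  -0.1  0.2] Fbox [ 0.  -0.1]
```

View pics/a3.png

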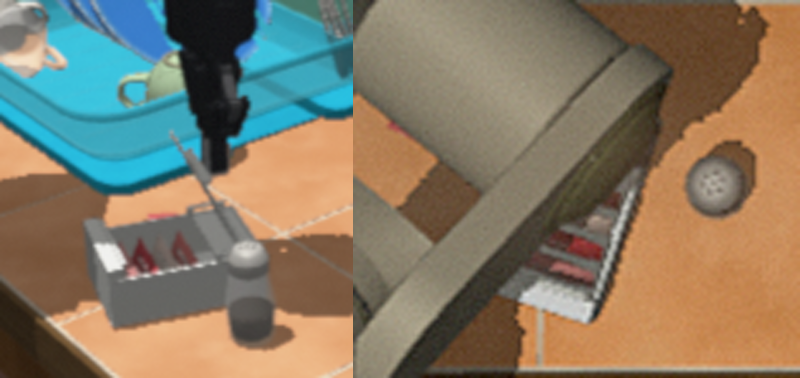

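The lid has folded to about 55° and leans from (240,240) up to (172,135) px. The tip rests on it at (215,165). I'll add a helper to measure the lid angle.

```bash
cat >> h.py <<'E'
def lid(D,n="scene"):
    p,d,c=D[n]; P=box(cloud(d,c)); m=(d>0)&(abs(P[...,1])<42)&(P[...,0]>-62)&(P[...,0]<75)&(P[...,2]>56)&(P[...,2]<165)&(p.max(-1)>75)&((p.max(-1).astype(int)-p.min(-1))<45)
    Q=P[m]; best=None; rng=np.random.default_rng(0)
    for _ in range(400):
        a,b=Q[rng.choice(len(Q),2)][:,[0,2]]; t=b-a; L=np.hypot(*t)
        if L<25: continue
        nrm=np.array([-t[1],t[0]])/L; r=abs((Q[:,[0,2]]-a)@nrm)<1.5
        if best is None or r.sum()>best.sum(): best=r
    q=Q[best][:,[0,2]]; cc=q.mean(0); t=np.linalg.svd(q-cc)[2][0]; t=t*np.sign(t[1])
    th=np.arctan2(t[1],-t[0]); s=(50.5-cc[1])/t[1]; print("lid th",round(th,3),"deg",round(np.degrees(th),1),"x at hinge height",round(cc[0]+s*t[0],1),"tip",np.round(q[q[:,0].argmin()],1),"top",np.round(q[q[:,1].argmax()],1),"n",best.sum(),len(Q))
def cur(tag): 
    D=look(tag); lid(D); return D
E
python3 -c "
from h import *; cur('a4')"
```

```text
3.25 tcp box mm [ 41.    0.4 107.9] rot [ 179.9    0.  -108.2] F [ 0.7 -0.5  0.1] Fbox [ 0.8 -0.2]
lid th 2.515 deg 144.1 x at hinge height -73.8 tip [-61.7  60.9] top [ 48.7 139.7] n 93 253
```

```bash
python3 - <<'E'
from h import *
D=look('a5',("scene",)); p,d,c=D["scene"]; P=box(cloud(d,c)); np.savez("d5.npz",p=p,d=d)
np.set_printoptions(linewidth=220,suppress=True)
print([np.round(proj(np.r_[C0+EX*x/1000,z/1000],c)) for x,z in ((52,50.5),(-5,130),(-56,56.5))])
for v in range(160,212,4):
    print(v,[ (tuple(P[v,u].astype(int)),int(p[v,u].max())) for u in range(248,280,4)])
E
```

```text
3.35 tcp box mm [ 41.6   0.3 108.3] rot [ 180.     0.  -108.2] F [-0.5 -0.3  0.7] Fbox [-0.4 -0.4]
[array([271., 202.]), array([245., 174.]), array([224., 208.])]
160 [((np.int64(48), np.int64(165), np.int64(79)), 189), ((np.int64(58), np.int64(167), np.int64(76)), 189), ((np.int64(70), np.int64(171), np.int64(73)), 190), ((np.int64(31), np.int64(2), np.int64(155)), 24), ((np.int64(30), np.int64(-28), np.int64(169)), 18), ((np.int64(34), np.int64(-43), np.int64(175)), 22), ((np.int64(42), np.int64(-45), np.int64(175)), 24), ((np.int64(52), np.int64(-40), np.int64(171)), 153)]
164 [((np.int64(9), np.int64(23), np.int64(140)), 137), ((np.int64(59), np.int64(172), np.int64(63)), 179), ((np.int64(70), np.int64(172), np.int64(61)), 179), ((np.int64(31), np.int64(5), np.int64(144)), 72), ((np.int64(30), np.int64(-28), np.int64(160)), 23), ((np.int64(38), np.int64(-31), np.int64(160)), 21), ((np.int64(47), np.int64(-28), np.int64(157)), 135), ((np.int64(133), np.int64(205), np.int64(35)), 211)]
168 [((np.int64(48), np.int64(168), np.int64(56)), 211), ((np.int64(11), np.int64(-3), np.int64(1
[... 3779 characters left out ...]
nt64(47), np.int64(22)), 102), ((np.int64(39), np.int64(44), np.int64(22)), 102), ((np.int64(36), np.int64(2), np.int64(46)), 132), ((np.int64(43), np.int64(-5), np.int64(49)), 132), ((np.int64(50), np.int64(-12), np.int64(51)), 104), ((np.int64(61), np.int64(-7), np.int64(46)), 132)]
208 [((np.int64(9), np.int64(41), np.int64(19)), 93), ((np.int64(10), np.int64(11), np.int64(36)), 104), ((np.int64(29), np.int64(45), np.int64(13)), 101), ((np.int64(38), np.int64(41), np.int64(13)), 102), ((np.int64(30), np.int64(-16), np.int64(47)), 121), ((np.int64(38), np.int64(-21), np.int64(48)), 130), ((np.int64(45), np.int64(-26), np.int64(50)), 165), ((np.int64(32), np.int64(-95), np.int64(91)), 197)]
```

The edge points give a lid angle of about 67° with the hinge at x≈52, so the slide is still back. The finger's near face is at x≈30, which confirms the 11 mm half-width. I'll keep following the arc at r≈60 mm.

{"op": "step_arm", "data": {
  "motion": [
    {"hand":255,"travel":[0,4,3],"twist":0},
    {"hand":255,"travel":[0,4,3],"twist":0},
    {"hand":255,"travel":[0,4,3],"twist":0},
    {"hand":255,"travel":[0,4,3],"twist":0},
    {"hand":255,"travel":[0,4,3],"twist":0}
  ]
}}

```text
clock: 3.9
tcp_pos: [0.4827, -0.2489, 0.093]
eef_rot: [-180.0, 0.0, -108.2]
wrist_force: [0.5, -0.3, -0.3]
width: -0.0002
```

```bash
python3 -c "
from h import *; look('a6')"
```

```text
3.9 tcp box mm [21.2  0.3 93. ] rot [-180.     0.  -108.2] F [ 0.5 -0.3 -0.3] Fbox [ 0.6 -0.1]
```

View pics/a6.png

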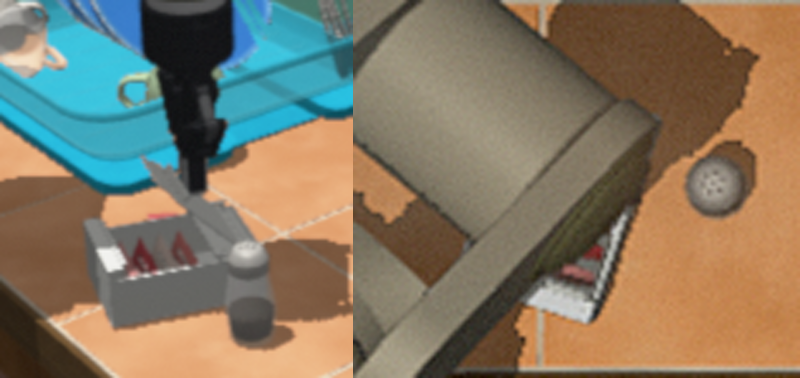

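The lid is at about 45°, the tip sits on its face at (197,190) px, and the box is still. I'll continue the arc.

{"op": "step_arm", "data": {
  "motion": [
    {"hand":255,"travel":[0,3,3],"twist":0},
    {"hand":255,"travel":[0,3,4],"twist":0},
    {"hand":255,"travel":[0,3,4],"twist":0},
    {"hand":255,"travel":[0,2,4],"twist":0},
    {"hand":255,"travel":[0,2,4],"twist":0}
  ]
}}

```text
clock: 4.5
tcp_pos: [0.4704, -0.2448, 0.0739]
eef_rot: [180.0, 0.0, -108.2]
wrist_force: [-0.6, -0.0, 0.7]
width: 0.0002
```

```bash
python3 -c "
from h import *; look('a7')"
```

```text
4.5 tcp box mm [ 8.3  0.3 73.9] rot [ 180.     0.  -108.2] F [-0.6 -0.   0.7] Fbox [-0.6 -0.2]
```

View pics/a7.png

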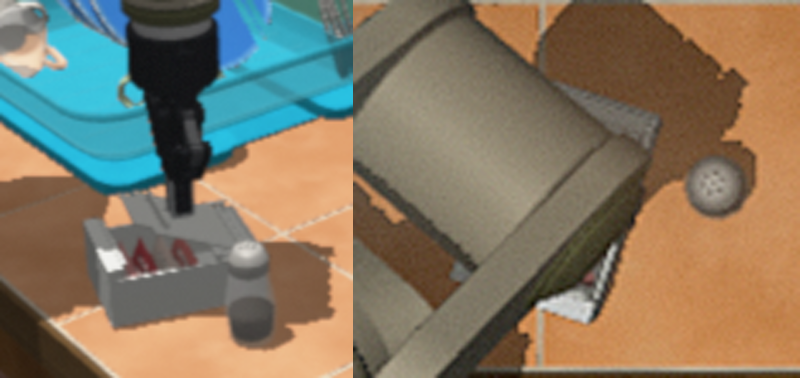

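The lid is at about 22°, and the ridge at (150,208) px is ahead of the tip at (180,210). I'll bring it nearly flat.

{"op": "step_arm", "data": {
  "motion": [
    {"hand":255,"travel":[0,1.5,4],"twist":0},
    {"hand":255,"travel":[0,1,4],"twist":0},
    {"hand":255,"travel":[0,1,4],"twist":0},
    {"hand":255,"travel":[0,0.5,3],"twist":0},
    {"hand":255,"travel":[0,0,2],"twist":0}
  ]
}}

```text
clock: 5.1
tcp_pos: [0.4667, -0.2436, 0.0569]
eef_rot: [180.0, 0.0, -108.2]
wrist_force: [-0.9, 0.1, 0.1]
width: 0.0001
```

```bash
cat >> h.py <<'E'
def lidtop(D):
    p,d,c=D["scene"]; P=box(cloud(d,c)); m=(d>0)&(abs(P[...,1])<36)&(P[...,0]>-70)&(P[...,0]<55)&(P[...,2]>40)&(P[...,2]<90)&(p.max(-1)>75)
    Q=P[m]
    for a in range(-70,55,5):
        z=Q[(Q[:,0]>=a)&(Q[:,0]<a+5)]
        if len(z): print(a,len(z),np.round(np.percentile(z[:,2],[10,50,90]),1), end=' | ')
    print()
    # plane fit to the face
    q=Q[(Q[:,0]>-15)&(Q[:,0]<45)&(Q[:,2]>47)]; w=np.ones(len(q),bool); A=np.c_[q[:,:2],np.ones(len(q))]
    for _ in range(8):
        s=np.linalg.lstsq(A[w],q[w,2],rcond=None)[0]; w=abs(A@s-q[:,2])<2
    print("face z=%.4f x %+.4f y %+.1f"%tuple(s),w.sum(),len(q))
E
python3 -c "
from h import *; lidtop(look('a8'))"
```

```text
5.1 tcp box mm [ 4.4  0.3 56.9] rot [ 180.     0.  -108.2] F [-0.9  0.1  0.1] Fbox [-0.8 -0.2]
-70 84 [42.6 57.  62. ] | -65 41 [60.  61.6 63.2] | -60 44 [60.6 61.7 63.6] | -55 24 [60.3 62.4 63.8] | -50 14 [62.  63.2 64.6] | -45 34 [61.1 62.9 64. ] | -40 34 [41.3 62.2 63.9] | -35 31 [60.7 62.  63.6] | -30 39 [60.2 61.7 62.9] | -25 53 [60.  61.7 66.9] | -20 37 [60.2 66.6 69.4] | -15 26 [58.8 60.1 61.4] | -10 46 [58.9 60.1 65.1] | -5 27 [56.2 59.3 61.3] | 0 20 [56.7 59.  60.3] | 5 21 [55.9 59.  61.1] | 10 30 [57.  58.6 80.1] | 15 23 [56.7 57.8 59.5] | 20 27 [55.2 56.9 58.2] | 25 36 [55.2 56.5 57.7] | 30 32 [55.  56.4 57.4] | 35 35 [54.3 55.8 57.3] | 40 39 [54.4 55.7 56.9] | 45 30 [53.3 54.8 56.2] | 50 37 [53.9 55.8 57.5] | 
face z=-0.0877 x +0.0016 y +59.2 306 357
```

View pics/a8.png

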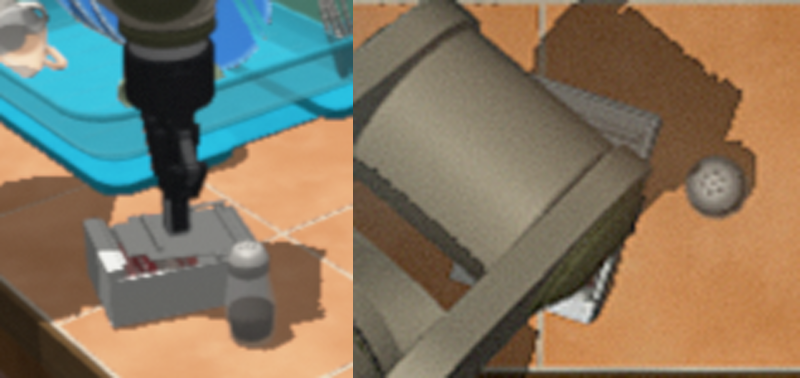

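The lid's slope is now 0.088 rad. The ridge is at x≈-20, so the slide is still about 0. I'll press down gently.

{"op": "step_arm", "data": {
  "motion": [
    {"hand":255,"travel":[0,0,1.5],"twist":0},
    {"hand":255,"travel":[0,0,1.5],"twist":0},
    {"hand":255,"travel":[0,0,1],"twist":0},
    {"hand":255,"travel":[0,0,0],"twist":0}
  ]
}}

```text
clock: 5.6
tcp_pos: [0.4668, -0.2436, 0.0532]
eef_rot: [180.0, 0.0, -108.2]
wrist_force: [0.4, -0.9, 1.4]
width: -0.0002
```

{"op": "step_arm", "data": {
  "motion": [
    {"hand":255,"travel":[0,0,0.5],"twist":0},
    {"hand":255,"travel":[0,0,0],"twist":0}
  ]
}}

```text
clock: 5.8
tcp_pos: [0.4669, -0.2437, 0.0528]
eef_rot: [-180.0, -0.0, -108.2]
wrist_force: [-0.7, -0.8, 0.2]
width: -0.0005
```

{"op": "step_arm", "data": {
  "motion": [
    {"hand":255,"travel":[0,0,0.5],"twist":0},
    {"hand":255,"travel":[0,0,0],"twist":0}
  ]
}}

```text
clock: 6.0
tcp_pos: [0.4668, -0.2437, 0.0522]
eef_rot: [180.0, 0.0, -108.2]
wrist_force: [-0.2, -0.4, 0.7]
width: -0.0002
```

{"op": "step_arm", "data": {
  "motion": [
    {"hand":255,"travel":[0,0,0.5],"twist":0},
    {"hand":255,"travel":[0,0,0],"twist":0}
  ]
}}

```text
clock: 6.2
tcp_pos: [0.4669, -0.2437, 0.0519]
eef_rot: [-180.0, -0.0, -108.2]
wrist_force: [-1.3, 1.1, 3.3]
width: 0.0002
```

```bash
python3 -c "
from h import *; lidtop(look('a9'))"
```

```text
6.2 tcp box mm [ 4.6  0.3 51.9] rot [-180.    -0.  -108.2] F [-1.3  1.1  3.3] Fbox [-1.6  0.6]
-70 85 [44.4 58.6 63.2] | -65 35 [60.7 62.1 63.5] | -60 41 [60.5 62.2 63.8] | -55 24 [60.7 62.5 63.4] | -50 20 [53.1 54.4 56.4] | -45 30 [53.5 54.6 55.8] | -40 34 [52.1 54.1 55.3] | -35 36 [52.5 54.4 55.8] | -30 35 [52.6 54.4 55.7] | -25 61 [53.  55.2 61.5] | -20 28 [54.4 61.1 62.3] | -15 33 [53.5 54.6 55.8] | -10 51 [52.4 54.5 69.8] | -5 28 [52.8 54.8 56.1] | 0 17 [53.2 54.7 55.7] | 5 21 [53.3 54.7 56.3] | 10 32 [53.3 56.  77.8] | 15 23 [52.6 54.2 59.4] | 20 28 [53.1 54.6 55.9] | 25 36 [53.5 54.7 55.9] | 30 37 [52.6 54.6 56.3] | 35 37 [53.1 54.2 55.4] | 40 33 [53.5 54.4 55.8] | 45 34 [53.4 54.6 55.7] | 50 37 [53.1 55.7 57.7] | 
face z=-0.0049 x +0.0094 y +54.7 312 373
```

View pics/a9.png

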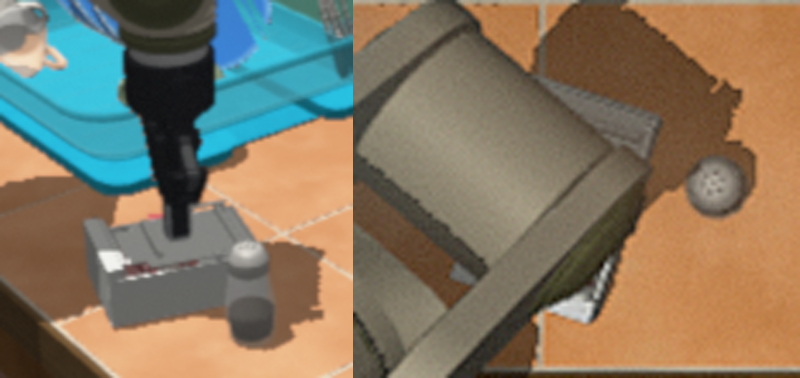

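The lid is flat (slope ≈ 0) and beneath the lip's height. The ridge is at -20, so the slide is 0, and the press is about 3 N. I'll press a touch more and push along -x towards the ridge.

{"op": "step_arm", "data": {
  "motion": [
    {"hand":255,"travel":[0,0,0.4],"twist":0},
    {"hand":255,"travel":[0,1,0],"twist":0},
    {"hand":255,"travel":[0,2,0],"twist":0},
    {"hand":255,"travel":[0,2,0],"twist":0},
    {"hand":255,"travel":[0,2,0],"twist":0}
  ]
}}

```text
clock: 6.8
tcp_pos: [0.4603, -0.2416, 0.0517]
eef_rot: [-179.9, -0.0, -108.2]
wrist_force: [1.9, -0.1, 4.7]
width: -0.0
```

```bash
python3 -c "
from h import *; lidtop(look('a10',('scene',)))"
```

```text
6.8 tcp box mm [-2.2  0.2 51.7] rot [-179.9   -0.  -108.2] F [ 1.9 -0.1  4.7] Fbox [1.8 0.5]
-70 86 [43.6 57.6 62.2] | -65 37 [60.3 61.6 63.1] | -60 45 [60.4 62.1 63.5] | -55 26 [60.5 61.8 63.9] | -50 23 [52.8 54.3 56.2] | -45 31 [52.7 54.2 55.4] | -40 40 [51.9 54.3 55.8] | -35 39 [52.8 54.4 55.8] | -30 58 [53.9 59.  62.3] | -25 20 [53.1 56.2 60.9] | -20 40 [52.9 54.  55.3] | -15 50 [53.3 55.  65.5] | -10 22 [53.1 54.8 56.2] | -5 22 [52.3 54.5 56.4] | 0 22 [53.2 54.7 67. ] | 5 31 [53.9 55.3 81.1] | 10 23 [52.5 54.5 55.6] | 15 30 [52.6 54.  55.7] | 20 41 [53.  54.4 55.8] | 25 38 [53.3 54.5 55.6] | 30 36 [52.4 54.5 55.6] | 35 43 [52.6 54.5 55.8] | 40 36 [53.2 54.6 56.8] | 45 26 [54.3 56.3 57.4] | 50 13 [47.7 48.7 49.2] | 
face z=0.0004 x +0.0021 y +54.5 328 393
```

The lid slides along with the tip while staying flat (the ridge is now at about -27). I'll continue.

{"op": "step_arm", "data": {
  "motion": [
    {"hand":255,"travel":[0,2,0],"twist":0},
    {"hand":255,"travel":[0,2,0],"twist":0},
    {"hand":255,"travel":[0,2,0],"twist":0},
    {"hand":255,"travel":[0,2,0],"twist":0}
  ]
}}

```text
clock: 7.25
tcp_pos: [0.4527, -0.2391, 0.0517]
eef_rot: [-179.9, -0.0, -108.2]
wrist_force: [2.1, 0.9, 5.1]
width: 0.0002
```

```bash
python3 -c "
from h import *; lidtop(look('a11'))"
```

```text
7.25 tcp box mm [-10.3   0.2  51.7] rot [-179.9   -0.  -108.2] F [2.1 0.9 5.1] Fbox [1.7 1.5]
-70 82 [42.6 56.6 63. ] | -65 41 [60.1 61.8 63.5] | -60 37 [60.8 62.3 63.7] | -55 26 [61.  62.5 64. ] | -50 27 [53.  54.2 56.3] | -45 38 [52.9 54.3 55.4] | -40 55 [53. 55. 61.] | -35 28 [53.9 60.9 62.1] | -30 35 [52.9 53.8 55.3] | -25 52 [53.  54.6 75.4] | -20 30 [53.  54.1 56.2] | -15 20 [52.9 54.7 56.2] | -10 20 [50.4 53.9 55.5] | -5 28 [53.  54.8 73.8] | 0 27 [53.4 55.  75.7] | 5 31 [52.  54.1 55.3] | 10 36 [53.2 54.5 56. ] | 15 38 [53.2 54.6 56.2] | 20 36 [53.6 54.4 55.8] | 25 36 [52.6 54.2 55.6] | 30 38 [52.7 54.5 56.3] | 35 45 [53.3 56.1 57.2] | 40 8 [48.4 52.5 55.8] | 45 29 [47.1 48.3 49.5] | 50 27 [47.4 48.7 49.9] | 
face z=0.0101 x -0.0012 y +54.4 294 357
```

View pics/a11.png

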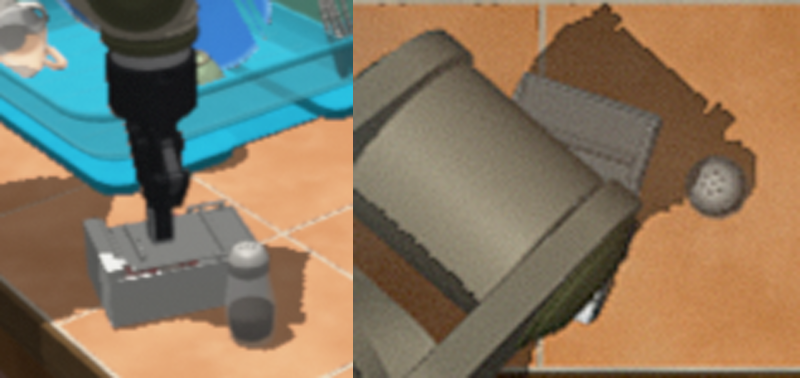

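The lid is still flat, with the ridge at about -35 (slide ≈ 15 mm) and its edge under the lip. I'll push the remaining few mm.

{"op": "step_arm", "data": {
  "motion": [
    {"hand":255,"travel":[0,1.5,0],"twist":0},
    {"hand":255,"travel":[0,1.5,0],"twist":0},
    {"hand":255,"travel":[0,1,0],"twist":0},
    {"hand":255,"travel":[0,0,0],"twist":0},
    {"hand":255,"travel":[0,0,0],"twist":0}
  ]
}}

```text
clock: 7.85
tcp_pos: [0.449, -0.2379, 0.0516]
eef_rot: [-180.0, -0.0, -108.2]
wrist_force: [2.8, 0.5, 5.9]
width: 0.0
```

```bash
python3 -c "
from h import *; lidtop(look('a12'))"
```

```text
7.85 tcp box mm [-14.2   0.1  51.6] rot [-180.    -0.  -108.2] F [2.8 0.5 5.9] Fbox [2.5 1.4]
-70 81 [43.1 56.9 62.8] | -65 42 [60.9 62.1 63.5] | -60 40 [60.1 61.7 63.1] | -55 27 [60.5 62.1 63.8] | -50 26 [52.8 54.3 55.6] | -45 42 [52.7 54.1 56.2] | -40 58 [54.  59.4 62.1] | -35 25 [53.1 54.6 56.1] | -30 42 [53.4 54.7 56.7] | -25 33 [52.9 54.2 73.1] | -20 21 [53.3 54.4 56.1] | -15 21 [53.1 54.6 56.7] | -10 19 [52.4 54.4 55.9] | -5 36 [52.  54.5 78.1] | 0 30 [52.8 54.3 56.2] | 5 31 [52.8 54.3 55.9] | 10 40 [52.6 54.1 55.6] | 15 35 [53.3 54.6 56. ] | 20 36 [52.6 54.2 55.6] | 25 37 [52.9 54.4 56. ] | 30 45 [53.  55.  57.3] | 35 16 [55.1 55.9 57.3] | 40 26 [47.1 49.  50.2] | 45 30 [46.8 47.9 50.3] | 50 27 [47.2 48.6 49.8] | 
face z=0.0215 x -0.0153 y +54.0 292 365
```

The ridge is at about -38, so the lid is near its stop. I'll slide the tip up to the ridge to push on it directly and confirm the lid is home.

{"op": "step_arm", "data": {
  "motion": [
    {"hand":255,"travel":[0,2,0],"twist":0},
    {"hand":255,"travel":[0,2,0],"twist":0},
    {"hand":255,"travel":[0,2,0],"twist":0},
    {"hand":255,"travel":[0,1.5,0],"twist":0},
    {"hand":255,"travel":[0,0,0],"twist":0}
  ]
}}

```text
clock: 8.45
tcp_pos: [0.4416, -0.2355, 0.0515]
eef_rot: [-180.0, -0.0, -108.2]
wrist_force: [2.0, -1.4, 5.3]
width: 0.0002
```

{"op": "step_arm", "data": {
  "motion": [
    {"hand":255,"travel":[0,1,0],"twist":0},
    {"hand":255,"travel":[0,1,0],"twist":0},
    {"hand":255,"travel":[0,0,0],"twist":0}
  ]
}}

```text
clock: 8.75
tcp_pos: [0.4398, -0.2349, 0.0515]
eef_rot: [-180.0, -0.0, -108.2]
wrist_force: [2.8, -0.3, 5.1]
width: 0.0
```

```bash
python3 -c "
from h import *; lidtop(look('a13'))"
```

```text
8.75 tcp box mm [-23.9   0.1  51.5] rot [-180.    -0.  -108.2] F [ 2.8 -0.3  5.1] Fbox [2.8 0.6]
-70 87 [43.3 57.9 62.8] | -65 36 [60.2 61.9 62.9] | -60 43 [60.9 62.2 64. ] | -55 24 [61.2 61.9 63.2] | -50 25 [52.5 54.3 55.8] | -45 43 [53.  54.7 56.3] | -40 54 [54.6 59.7 62.6] | -35 28 [53.7 56.6 78.4] | -30 23 [53.  53.9 55.8] | -25 21 [52.3 54.3 54.9] | -20 24 [53.7 55.1 84. ] | -15 28 [53.8 56.3 79.5] | -10 29 [52.8 54.4 55.6] | -5 38 [52.3 54.2 55.6] | 0 34 [52.4 54.4 55.9] | 5 38 [52.9 54.8 56.4] | 10 37 [52.7 54.2 55.6] | 15 37 [52.9 54.2 55.5] | 20 37 [52.8 54.5 55.5] | 25 38 [52.7 54.5 55.7] | 30 45 [52.9 55.2 56.9] | 35 16 [54.7 56.1 56.7] | 40 25 [47.1 48.3 50.2] | 45 28 [47.4 48.3 49.5] | 50 28 [47.1 48.7 49.6] | 
face z=0.0185 x -0.0088 y +54.2 316 397
```

View pics/a13.png

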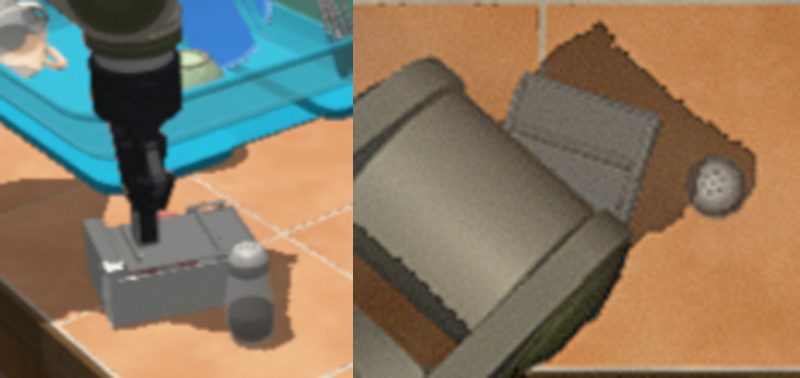

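{"op": "step_arm", "data": {
  "motion": [
    {"hand":255,"travel":[0,0.7,0],"twist":0},
    {"hand":255,"travel":[0,0.5,0],"twist":0},
    {"hand":255,"travel":[0,0,0],"twist":0}
  ]
}}

```text
clock: 9.15
tcp_pos: [0.4393, -0.2349, 0.0516]
eef_rot: [-179.9, -0.0, -108.2]
wrist_force: [6.7, -1.9, 3.8]
width: -0.0
```

The horizontal force rose to about 7 N with no further motion, so the ridge is against the tip and the lid is at its stop. I'll release by easing off and going straight up.

{"op": "step_arm", "data": {
  "motion": [
    {"hand":255,"travel":[0,-0.6,-0.3],"twist":0},
    {"hand":255,"travel":[0,-0.2,-1],"twist":0},
    {"hand":255,"travel":[0,0,-4],"twist":0},
    {"hand":255,"travel":[0,0,-15],"twist":0},
    {"hand":255,"travel":[0,0,-30],"twist":0}
  ]
}}

```text
clock: 9.65
tcp_pos: [0.4373, -0.2332, 0.0998]
eef_rot: [179.6, 0.2, -108.2]
wrist_force: [0.6, -0.3, 0.3]
width: 0.0
```

{"op": "step_arm", "data": {
  "motion": [
    {"hand":255,"travel":[0,0,-40],"twist":0},
    {"hand":255,"travel":[0,0,-40],"twist":0},
    {"hand":255,"travel":[40,0,-20],"twist":0},
    {"hand":255,"travel":[45,0,0],"twist":0},
    {"hand":255,"travel":[45,0,0],"twist":0}
  ]
}}

```text
clock: 10.15
tcp_pos: [0.3976, -0.3588, 0.2015]
eef_rot: [179.9, 0.1, -108.1]
wrist_force: [0.8, -0.5, 0.5]
width: 0.0003
```

{"op": "step_arm", "data": {
  "motion": [
    {"hand":255,"travel":[45,0,0],"twist":0},
    {"hand":255,"travel":[45,0,0],"twist":0},
    {"hand":255,"travel":[45,0,0],"twist":0},
    {"hand":255,"travel":[0,0,0],"twist":0}
  ]
}}

```text
clock: 10.55
tcp_pos: [0.3536, -0.4896, 0.1995]
eef_rot: [179.8, 0.1, -108.4]
wrist_force: [-0.1, -0.0, -0.2]
width: 0.0002
```

```bash
python3 - <<'E'
from h import *
D=look('a14'); lidtop(D)
p,d,c=D["top"]; P=box(cloud(d,c)); 
Q=P[(abs(P[...,1])<36)&(P[...,2]>40)&(P[...,2]<75)&(abs(P[...,0])<75)]
print("top:",[(a,round(float(np.percentile(Q[(Q[:,0]>=a)&(Q[:,0]<a+4)][:,2],70)),1)) for a in range(-72,70,4) if ((Q[:,0]>=a)&(Q[:,0]<a+4)).any()])
C=cloud(d,c)[165:248,195:262].reshape(-1,3); C=C[(C[:,2]>.043)&(C[:,2]<.065)]; print(cv2.minAreaRect((C[:,:2]*1000).astype(np.float32)))
for n,(u,v) in dict(shaker=(276,202),sachet=(196,188),cup=(371,157)).items(): print(n,cloud(d,c)[v,u])
E
```

```text
10.55 tcp box mm [ -26.  -268.7  199.5] rot [ 1.798e+02  1.000e-01 -1.084e+02] F [-0.1 -0.  -0.2] Fbox [-0.1 -0. ]
-70 44 [60.3 61.9 63.4] | -65 39 [60.8 62.2 63.3] | -60 37 [60.4 62.2 64.2] | -55 30 [58.5 61.1 63. ] | -50 39 [56.8 58.1 59.3] | -45 59 [56.4 58.3 62.7] | -40 36 [57.5 63.7 65.9] | -35 30 [56.5 57.8 59.1] | -30 40 [55.6 56.9 58.5] | -25 37 [55.1 56.6 58. ] | -20 41 [55.4 56.3 58.1] | -15 36 [55.2 56.6 57.7] | -10 36 [55.1 56.3 57.7] | -5 40 [54.4 56.3 58. ] | 0 38 [54.3 55.9 57.3] | 5 36 [54.2 55.6 56.8] | 10 38 [52.9 55.6 57.5] | 15 35 [54.5 55.2 56.7] | 20 32 [53.9 54.8 56.2] | 25 32 [53.6 54.7 55.6] | 30 46 [53.  55.6 57.2] | 35 12 [48.6 52.6 56. ] | 40 19 [46.5 47.9 49.9] | 45 10 [47.3 48.1 49.6] | 50 2 [48.9 49.2 49.6] | 
face z=-0.0401 x -0.0067 y +56.0 325 394
top: [(-72, 59.6), (-68, 60.7), (-64, 59.9), (-60, 60.6), (-56, 59.5), (-52, 56.8), (-48, 56.2), (-44, 61.0), (-40, 62.3), (-36, 55.9), (-32, 55.5), (-28, 55.5), (-24, 54.9), (-20, 55.3), (-16, 54.7), (-12, 54.6), (-8, 54.8), (-4, 53.9), (0, 54.1), (4, 53.8), (8, 53.8), (12, 53.9), (16, 53.1), (20, 53.0), (24, 53.0), (28, 53.3), (32, 54.2), (36, 46.8), (40, 46.7), (44, 46.4), (48, 46.7), (52, 46.9), (56, 46.8), (60, 47.0), (64, 47.9)]
((460.85784912109375, -241.58656311035156), (92.40950775146484, 139.29653930664062), 71.45597076416016)
shaker [ 0.47077296 -0.3468443   0.08872954]
sachet [ 0.50774381 -0.16298007  0.01035075]
cup [ 0.57934536 -0.56626177  0.00994199]
```

View pics/a14.png

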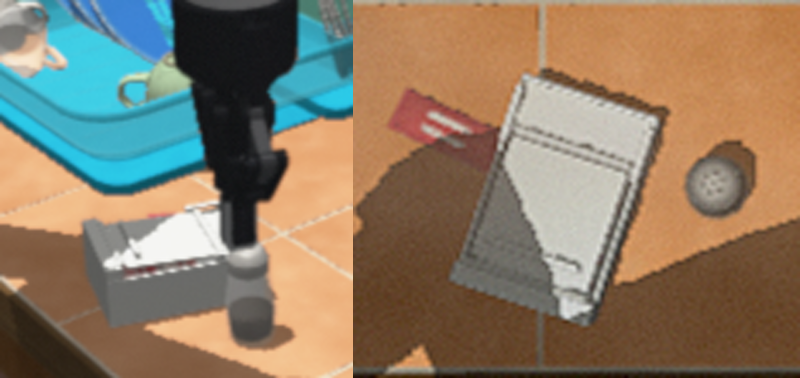

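The lid is held under the lip at about 0.04 rad (limit 0.065), with the ridge at about x=-39, which puts the slide near 17–18 mm. The box has moved less than 2 mm, the bystanders are unchanged, and the arm is clear.

```bash
python3 -c "
from rig import job; print(job.hand_in())"
```

```text
the job is handed in; nothing more can be done
None
```

The box is closed and the job was handed in at about 10.7 s; no verdict was reported.

**What I did:** With the fingers shut, I folded the lid over from behind along an arc. I pressed it flat with about 3–5 N while its slide was still back (ridge at x ≈ -20 mm). Keeping it pressed, I moved it towards the lip. Friction under the tip carried it most of the way. I then brought the tip up against the ridge, where the push rose to about 7 N with no further motion, and let go.

**Last checks, from both cameras after letting go:**
- **Lid angle:** it rests under the lip at about 0.04 rad, against a limit of 0.065.
- **Slide:** about 17–18 mm, which would put the free edge about 10 mm past the lip's inner edge. I worked this out from the ridge and rear edge, since the tongue itself is hidden.
- **Box:** it moved about 2 mm and sits flat.
- **Bystanders:** the shaker, sachet and cup each read within 3 mm of their first measured positions, which is about the measuring noise.
- **Arm:** the fingers are well clear of everything.

No check failed. The scene camera reads heights about 2 mm high, so I took the lid angle from slopes rather than heights.

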